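# Clamp a phone screen in the bonding jig and hold the pressure

## Task

Slide the tallest screen module straight up out of the slotted rack, stand it fully down in the slot of the bonding clamp, either face forward, and let go of it. Then push the clamp's sprung push tab towards the screen past its click, so that the rubber pad presses the screen against the back wall, and finish while still holding the tab pushed in: it springs back if released. Leave the two small modules, the screwdriver and the jar where they are.

Things in the scene. Friction and masses are not known exactly. Their poses are not given: they have to be found in the camera images.
- screen: the screen module to clamp, tallest in the rack: upright panel 80 mm wide (its x), 6 mm thick (its y), 120 mm tall (its z), 0.1 to 0.2 kg, black glass face on +y, aluminium back. Origin: middle of its lower edge. It stands in one of the rack's three slots, its x along the rack's x.
- rack: grey fixed slotted rack, 104 (x) x 134 (y) x 55 mm tall, origin: centre of its underside. Slots at y = -45, 0, +45 mm; a module stands on the slot floor 10 mm above the table, guided at its two side edges by 45 mm tall combs (gap 10 mm in y, 88 mm long in x, open above and in the middle).
- small_a: a small screen module, 70 x 6 x 72 mm tall, in another slot of the rack (origin at the middle of its lower edge); leave alone
- small_b: a second small screen module like small_a, in the remaining slot; leave alone
- clamp: bonding clamp fixed on the table. Origin: on the table under its slot; +y is the push direction, from push tab to slot. Steel base |x| < 55, y -205 to 40, 12 mm thick. Slot walls 62 mm high plus flared lips to 72 mm: back wall face at y +5.5, two posts (|x| 30 to 43) with faces at y -5.5, open between for the pad. Plunger runs between cheeks (|x| < 15, y -85 to -45, 70 mm high).
- slot (a point): centre of the slot's floor, 12 mm above the table, axes as the clamp's. It takes the screen upright with its width along x: 86 mm long in x, 11 mm wide in y, 50 mm deep below the lips. A seated screen has its lower edge at this height.
- push_tab (a joint): travel of the plunger with its push tab, in m along the clamp's +y: 0 at rest, stop at 0.040. Spring 3 N + 0.15 N/mm. A pawl resists from 0.018, most near 0.021 (12 to 17 N in all), and clicks over by 0.026; at 0.028 the pad meets a screen standing on the back wall and adds 1 N + 0.3 N/mm (8 to 14 N in all). Well past is 0.032 to 0.040. It does not lock: let go, it springs back.
- tab_back (a point): point to push on: middle of the back (-y) face of the push tab, an upright black plate on the plunger's -y end, 50 (x) x 8 (y) x 80 mm tall, 16 to 96 mm above the table. This point is 72 mm above the table, at rest 138 mm on the -y side of the slot centre; axes as the clamp's; push along +y. Behind it there is only the 12 mm high base.
- pad: rubber pressure pad at the plunger's front, a plate 46 mm (x) x 8 mm (y) x 30 mm (z) centred 45 mm above the table; origin at the clamp's origin when at rest (pad face 28.5 mm on the -y side of the slot centre); sprung, gives up to 14 mm
- driver: screwdriver 150 mm long lying on the table beyond the work, origin under its middle; leave alone
- jar: small closed jar, 50 mm across, 60 mm tall, standing on the table, origin at its underside; leave alone

How it is judged:
On the way, in this order (a step that is already met when the one before it is completed fails the run):
1. the tall screen is lifted clear of the rack (z of screen in the frame of rack above 0.058 m), for 0.1 s.
2. the screen stands in the clamp's slot, let go, the plunger not yet pushed (x of screen in the frame of slot between -0.008 and 0.008 m and y of screen in the frame of slot between -0.009 and 0.009 m and z of screen in the frame of slot below 0.004 m and angle between the y axis of screen and the y axis of clamp, either way round below 0.15 rad and angle between screen's own z axis and vertical below 0.17 rad and contact force between the fingers and screen below 0.2 N and value of joint push_tab below 0.015 m), for 0.2 s.
3. the push tab is pushed past its click with the pad on the screen (value of joint push_tab above 0.029 m and contact force between pad and screen above 0.7 N), for 0.2 s.
At the end, for the whole second after the job is handed in: The tall screen stands upright (0.08 rad) on the slot floor (4 mm high, 8 mm along, 9 mm across, 0.15 rad yaw), untouched by the fingers; the robot pushes the tab with over 3 N, the plunger is still, past its click (over 29 mm), and the pad presses the screen with over 0.7 N (all of step 3 and x of screen in the frame of slot between -0.008 and 0.008 m and y of screen in the frame of slot between -0.009 and 0.009 m and z of screen in the frame of slot below 0.004 m and angle between the y axis of screen and the y axis of clamp, either way round below 0.15 rad and angle between screen's own z axis and vertical below 0.08 rad and velocity of joint push_tab between -0.01 and 0.01 m/s and contact force between any of the fingers, the arm and push_tab above 3 N and contact force between the fingers and screen below 0.2 N and linear speed of screen below 0.02 m/s); the arm keeps its last pose, push and grip.
It fails at once if the small module is moved more than 25 mm (distance of small_a from where it was at the start of the episode above 0.025 m).
It fails at once if the small module is moved more than 25 mm (distance of small_b from where it was at the start of the episode above 0.025 m).
It fails at once if the screwdriver is moved more than 25 mm (distance of driver from where it was at the start of the episode above 0.025 m).
It fails at once if the jar is moved more than 25 mm (distance of jar from where it was at the start of the episode above 0.025 m).
It also fails if it takes over 51 s, if anything falls off the work surface, if the arm or the gripper's body presses on something with over 40 N, if the wrist force passes 120 N, or if a joint passes its speed limit or range.

## Robot

A 6-joint arm with a two-finger parallel gripper is mounted at the origin on the work surface. World frame = base frame: x ahead of the robot, y to its left, z up, the work surface at z = 0. Lengths are in m, angles in rad, forces in N, time in s.
With the tool pointing down it reaches from about 0.35 to 0.975 m from the base axis. Payload 7.1 kg.
Tool frame: the origin (TCP) lies midway between the tips of the shut fingers; the grasp point (between the pads) lies 19 mm behind it; x points along the fingers, y is the direction in which the jaws open and shut, and the axes are right-handed (so a half turn about x gives the same grasp; the last joint's range is limited). The gripper opens to 88 mm and grips with 3 to 60 N. Pads are 20 mm wide; open, the fingers measure 115 mm over their backs; the gripper's body (75 mm by 178 mm) begins 61 mm behind the grasp point.
Start: joints at [-1.286, 0.423, 1.63, -0, 1.089, -0.019], TCP at [0.187, -0.596, 0.223] pointing down, gripper open.
Joint ranges: [-3, 3], [-0.9, 2.11], [0.09, 2.58], [-1.31, 4.45], [0.11, 2.69], [-2.54, 2.54]. Speed limits (rad/s): [2.39, 2.39, 3.01, 3.14, 3.14, 3.14].

## Interface

Orientations are given as a unit quaternion [w, x, y, z].
In Python, from workcell import * gives the robot as it stands.
- The arm moves only by the tool send_rows, never from a script. Its argument "motion" is a list of rows, each a list of 7 numbers: the shift along the tool's x, y, z in cm, then the turn, a rotation vector about the tool's x, y, z in rad, then the closure, from 0 (fully open) to 1 (shut). In form: [[dx, dy, dz, wx, wy, wz, fingers], ...]. A call has 1 to 20 rows; each row shifts and turns the commanded pose from where the row before left it, along the tool's axes as they then stand; what a row does not reach is not made up. A row lasts 1/10 s, in which the tool goes at most 50 mm and 8.59 degrees, less where a joint would pass 70% of its speed; a pose out of reach is approached as far as the arm can. A call is refused whole if a number of a shift passes 5 or a number of a turn 0.15, either way. A call with a gripper value outside its range is refused whole. The fingers move at their own pace and stop on an object; "newtons" is the grip in N (left out, the last holds). Time passes only in rows, so rows that do not move let the fingers close. It gives the time, the measured TCP pose, the force and the opening at its end, in the units of the state.
- get_obs(): the state, without advancing time (a new reading comes with each control period).
- get_image(name): name is "side" or "top"; returns the picture (420x560x3 uint8, red, green, blue); there is no depth.
- camera_info(name): a dict with "fx", "fy", "cx", "cy" (pixels), "k1" (the pictures are not rectified: a ray, as slopes to the right and down, at radius r is drawn at 1 + k1 r^2 times it, then the intrinsics apply), "R" (3x3) and "t" (3): a world point X has camera coordinates R X + t. Camera axes: x right, y down, z forward; pixel columns grow to the right and rows downward; lengths in m; the calibration is good to about 2 mm. A picture is of the moment at which its call begins. camera_info takes no time and is no camera call.
- close_job(): hands the job in, once; it reports no verdict.
Trained networks look in the newest picture that a camera, given by its name, has taken for a name from the list of things; names that differ only in an ending like _2 or _b are one class to them, and where a whole thing is asked for, a point or a joint stands for the part that bears it (a point fixed in the world has none). Each returns a list of dicts, best first, with "conf" (0 to 1); they miss things now and then, are a little off and sometimes report something else, mostly with a low value. They report only what shows in the picture. A call takes as long as a camera call.
- spot_in(camera, target): "box" ([left, top, width, height] in pixels, round what is visible of it).
The state is a dict: "t": time; "joint_positions": joint angles; "joint_velocities": joint speeds; "effort": joint torques, N m; "tcp_pos": TCP position; "eef_rot": TCP orientation; "ft_force": force on the tool from outside, world axes, zero at the start; "moment": the same for the moment, N m; "width": opening from 0.0 (shut) to 1.0 (fully open).
Only numpy, scipy, OpenCV 4.12 (cv2) and the standard library are available. Lean on these libraries where they do the work, as an engineer would, in place of code of your own. Each camera call takes 0.05 s, during which the arm holds its last target.

## Working session

There is one attempt and no reset: what is moved stays moved. The work goes in short steps, Python scripts to look and compute and a tool call to move; the robot and the scene stay as the last step left them, time stands still between calls to the robot, and variables do not carry over. Pictures are saved under pics/ and viewed, and the job is handed in when it is done.

Besides the shell and the picture viewer there is one more tool, called after "Request:" as name(argument=value, ...) on one line, values as JSON. send_rows: Moves the arm, as the interface text tells. Its arguments: {"type":"object","properties":{"motion":{"type":"array"},"newtons":{"type":"number"}},"required":["motion"]}

```bash
ls; mkdir -p pics
python3 - <<'E'
from workcell import *
import cv2
for n in ("side","top"):
    im=get_image(n); cv2.imwrite(f"pics/{n}0.png",im[:,:,::-1])
    c=camera_info(n); print(n,{k:(v if not hasattr(v,'tolist') else v.tolist()) for k,v in c.items()})
    for t in ("screen","rack","small_a","clamp","push_tab","driver","jar","pad"):
        print(t,[(d['conf'],d['box']) for d in spot_in(n,t)])
o=get_obs(); print(o)
E
```

```text
pics
side {'fx': 440.6977885132853, 'fy': 440.6977885132853, 'cx': 277.41354680734605, 'cy': 207.52653779071426, 'k1': -0.06186847963721343, 'R': [[-0.9851093444343217, -0.17088709079214107, -0.01889925154020336], [-0.07394845027406237, 0.5203755439548965, -0.8507296397538471], [0.1552134214887548, -0.8366641473460209, -0.5252636465009832]], 't': [0.6221115103831302, 0.09286700371565244, 0.7981845614454973]}
screen [(0.63, [303.6, 257.9, 59.3, 54.2])]
rack [(0.86, [279.6, 279.2, 93.1, 96.1])]
small_a [(0.7, [292.7, 304.4, 53.0, 48.1]), (0.37, [359.0, 276.5, 3.2, 15.0]), (0.17, [305.9, 252.1, 57.7, 60.5])]
clamp [(0.77, [273.4, 142.2, 57.4, 77.4])]
push_tab [(0.57, [284.2, 141.3, 25.5, 43.1])]
driver [(0.79, [198.9, 224.0, 30.2, 47.0]), (0.5, [215.8, 173.9, 25.2, 35.1])]
jar [(0.67, [215.0, 173.5, 25.0, 37.5])]
pad [(0.61, [288.4, 178.4, 20.9, 3.8])]
top {'fx': 381.75527637544707, 'fy': 381.75527637544707, 'cx': 273.6253119388184, 'cy': 203.49095350947835, 'k1': -0.10143414767523336, 'R': [[0.011178589619712664, -0.9999266984731378, -0.004651538962990745], [-0.9805506755806548, -0.010
[... 560 characters left out ...]
77, [348.4, 208.1, 16.8, 23.8])]
{'t': 0.9, 'joint_positions': array([-1.28603599e+00,  4.23029214e-01,  1.62992050e+00, -2.59424280e-05,
        1.08860792e+00, -1.89864177e-02]), 'joint_velocities': array([ 0.00084828,  0.00233175, -0.0004752 ,  0.0001196 , -0.00076275,
        0.00012217]), 'effort': array([ 4.97333676e-04, -5.44563031e+01, -2.74048126e+01,  6.45813555e-02,
        1.66346412e-02,  1.11544429e-05]), 'tcp_pos': array([ 0.18695484, -0.59635718,  0.22271122]), 'eef_rot': array([-0.10699589, -0.69896049, -0.10696919,  0.69897332]), 'ft_force': array([-0.40320548, -0.51588771, -0.01945052]), 'moment': array([-0.01470068,  0.04146895, -0.02428217]), 'width': 1.0018797115922546}
```

Run:
```python
import cv2
a=cv2.imread("pics/side0.png"); b=cv2.imread("pics/top0.png")
cv2.imwrite("pics/s1.png",cv2.resize(a[130:390,185:385],None,fx=3,fy=3,interpolation=cv2.INTER_CUBIC)[:780] [:, :600].copy() if 0 else cv2.resize(a[130:390,185:385],(0,0),fx=2.3,fy=2.3,interpolation=cv2.INTER_CUBIC))
cv2.imwrite("pics/t1.png",cv2.resize(b[120:310,110:450],(0,0),fx=2.35,fy=2.35,interpolation=cv2.INTER_CUBIC))
```

```text
(no output)
```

View pics/s1.png

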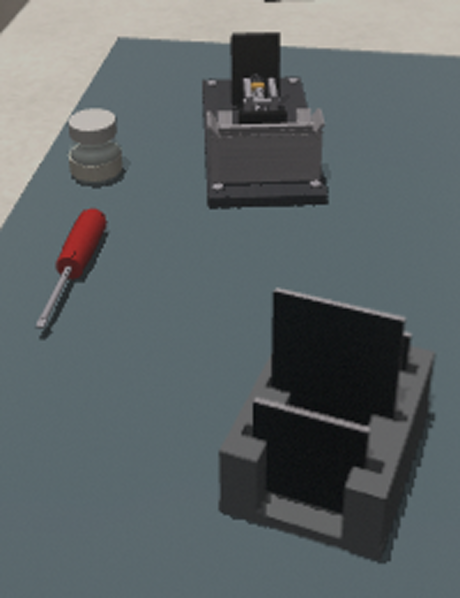

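View pics/t1.png

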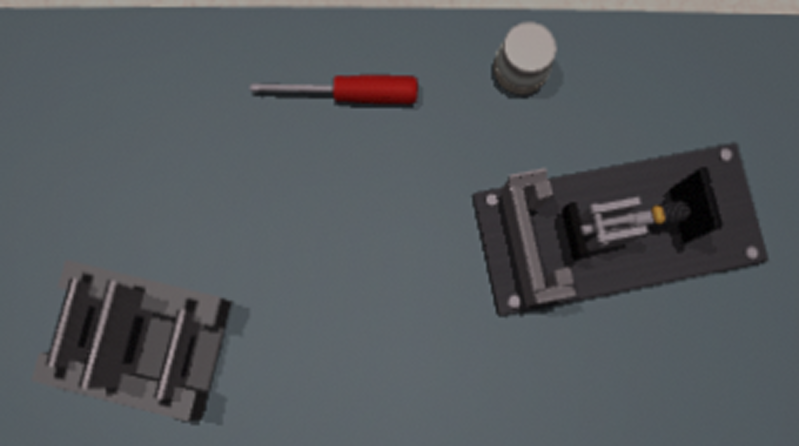

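View pics/side0.png

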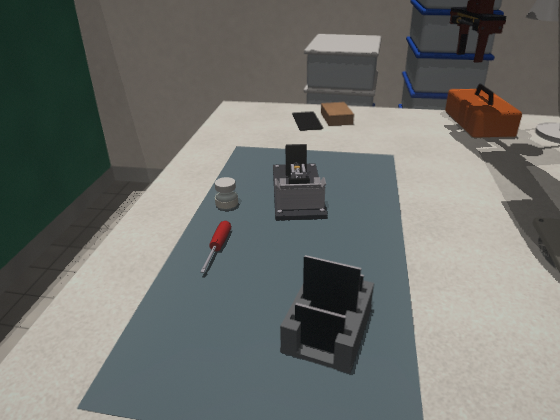

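View pics/top0.png

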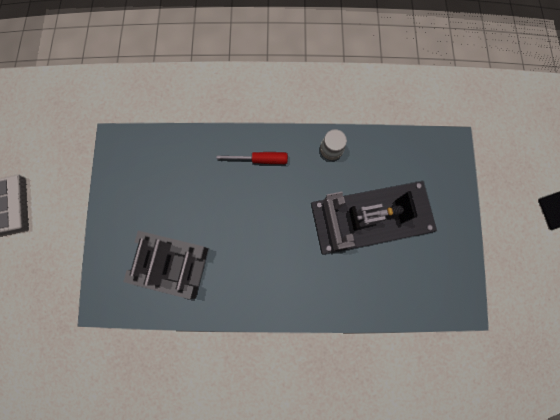

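Run:
```python
import cv2
a=cv2.imread("pics/side0.png"); b=cv2.imread("pics/top0.png")
def crop(im,x,y,w,h,s,n):
    c=cv2.resize(im[y:y+h,x:x+w],(0,0),fx=s,fy=s,interpolation=cv2.INTER_LANCZOS4)
    c=cv2.convertScaleAbs(c,alpha=1.6,beta=10)
    for i in range(0,w,10): cv2.line(c,(i*s,0),(i*s,6 if i%50 else 14),(0,255,255),1); 
    for i in range(0,h,10): cv2.line(c,(0,i*s),(6 if i%50 else 14,i*s),(0,255,255),1)
    cv2.imwrite(n,c)
crop(b,120,230,90,72,8,"pics/t_rack.png")
crop(b,308,178,132,80,6,"pics/t_clamp.png")
crop(a,275,250,105,115,5,"pics/s_rack.png")
crop(a,268,140,64,80,7,"pics/s_clamp.png")
```

```text
(no output)
```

View pics/t_rack.png

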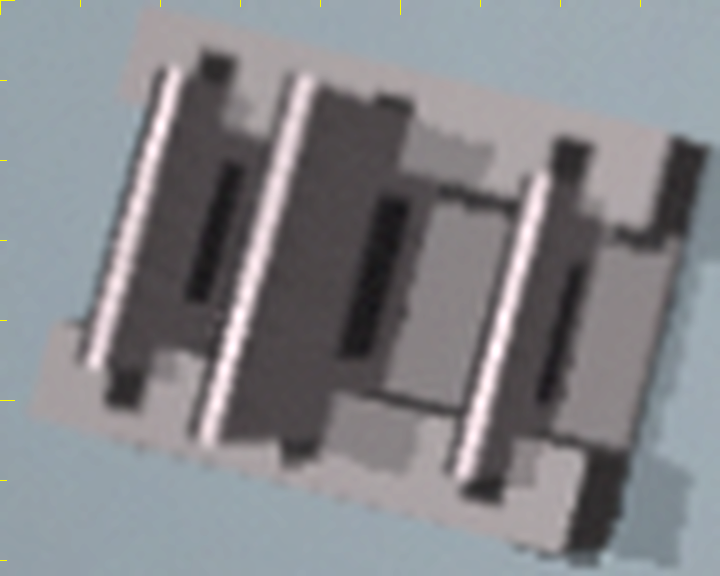

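View pics/t_clamp.png

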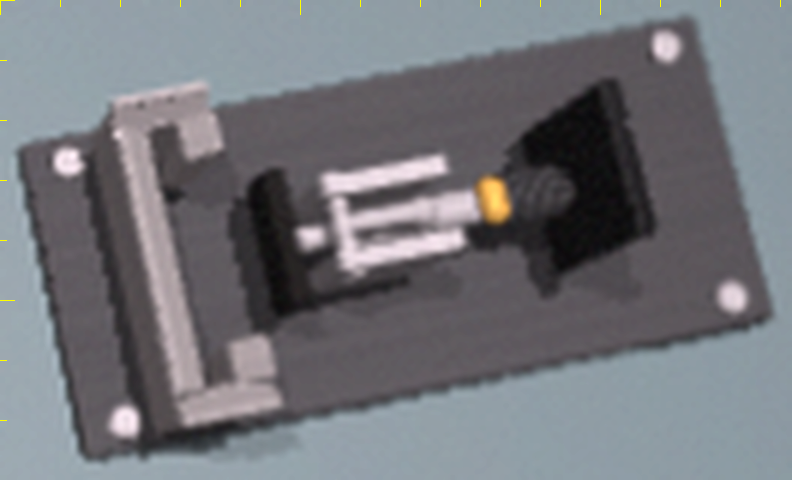

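View pics/s_rack.png

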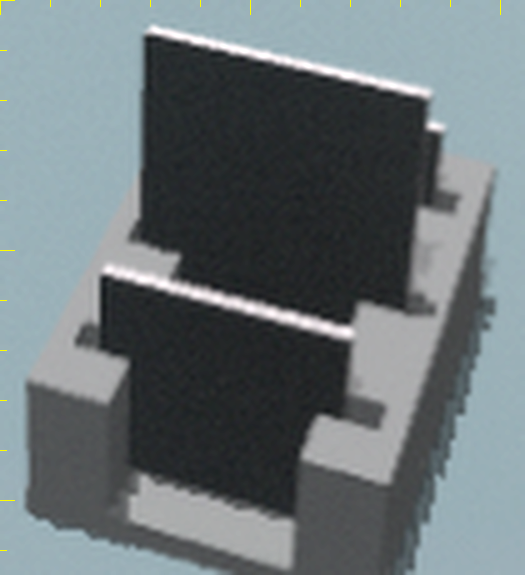

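View pics/s_clamp.png

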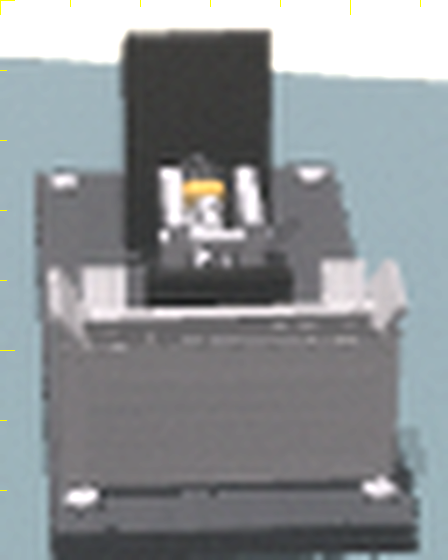

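```bash
cat > h.py <<'E'
import numpy as np, cv2
from workcell import *
from scipy.optimize import least_squares
from scipy.spatial.transform import Rotation as R
C={n:camera_info(n) for n in("side","top")}
def proj(n,X):
    c=C[n];p=np.atleast_2d(X)@np.array(c['R']).T+np.array(c['t']);u=p[:,:2]/p[:,2:]
    k=1+c['k1']*(u**2).sum(1,keepdims=True);u=u*k
    return u*[c['fx'],c['fy']]+[c['cx'],c['cy']]
def T(p,L): # p=x,y,yaw
    c,s=np.cos(p[2]),np.sin(p[2]);L=np.atleast_2d(L)/1000.
    return np.c_[p[0]+c*L[:,0]-s*L[:,1],p[1]+s*L[:,0]+c*L[:,1],L[:,2]]
def fit(obs,p0):
    def f(p):
        return np.concatenate([(proj(n,T(p,[q[0] for q in o]))-np.array([q[1] for q in o])).ravel() for n,o in obs.items() if o])
    r=least_squares(f,p0,loss='soft_l1'); return r.x,f(r.x).reshape(-1,2)
def Z(s,x,y): return lambda u,v:((u+.5)/s-.5+x,(v+.5)/s-.5+y)
E
cat > fit.py <<'E'
from h import *
z=Z(8,120,230); zs=Z(5,275,250)
rt=[((52,67,55),z(143,5)),((-52,67,55),z(28,415)),((-52,-67,55),z(565,552)),((52,-67,55),z(672,132))]
rs=[((52,67,55),zs(28,382)),((-52,67,55),zs(390,485)),((-52,-67,55),zs(495,165))]
st=[((40,0,130),z(303,72)),((-40,0,130),z(208,445))]
ss=[((40,3,130),zs(145,37)),((-40,3,130),zs(428,96))]
z2=Z(6,308,178); z3=Z(7,268,140)
ct=[((55,40,12),z2(18,148)),((-55,40,12),z2(88,460)),((55,-205,12),z2(693,18)),((-55,-205,12),z2(772,318)),((25,-138,96),z2(617,80)),((-25,-138,96),z2(655,235))]
cs=[((55,40,12),z3(52,530)),((-55,40,12),z3(417,520)),((55,-205,12),z3(38,173)),((25,-130,96),z3(125,33)),((-25,-130,96),z3(270,31))]
for nm,o,p0 in(("rack",(rt,rs),(.5,.3,.1)),("screen",(st,ss),(.5,.3,.1)),("clamp",(ct,cs),(.6,-.1,0))):
    for k in({"top":o[0],"side":o[1]},{"top":o[0]},{"side":o[1]}):
        p,r=fit(k,p0);print(nm,list(k),p.round(4),np.abs(r).max().round(2)); 
    p,r=fit({"top":o[0],"side":o[1]},p0);print(r.round(1).tolist())
E
python3 fit.py; python3 -c "
from h import *
o=get_obs();q=o['eef_rot'];print(R.from_quat(q[[1,2,3,0]]).as_matrix().round(3))"
```

```text
rack ['top', 'side'] [ 0.5099  0.2499 -0.211 ] 1.36
rack ['top'] [ 0.5092  0.2492 -0.2117] 0.93
rack ['side'] [ 0.5106  0.2508 -0.2072] 1.24
[[-0.1, -1.1], [-0.5, 0.5], [-0.5, 0.2], [-0.2, -1.4], [-0.8, -0.7], [1.0, -0.3], [0.8, -0.5]]
screen ['top', 'side'] [ 0.5101  0.2479 -0.1913] 0.63
screen ['top'] [ 0.5096  0.2477 -0.1951] 0.38
screen ['side'] [ 0.5103  0.2483 -0.1848] 0.27
[[-0.3, 0.1], [0.0, -0.6], [-0.0, -0.4], [0.4, 0.0]]
clamp ['top', 'side'] [ 0.5959 -0.0848  0.2002] 1.01
clamp ['top'] [ 0.5949 -0.0846  0.203 ] 0.8
clamp ['side'] [ 0.5971 -0.0866  0.1992] 0.66
[[-0.4, -0.7], [-0.8, 0.0], [0.2, -0.5], [0.7, 0.3], [0.2, -0.6], [0.7, -0.5], [0.3, 0.5], [0.6, 0.2], [-0.0, -0.2], [0.2, 1.0], [1.0, 0.7]]
[[-0.     0.299 -0.954]
 [-0.    -0.954 -0.299]
 [-1.     0.     0.   ]]
```

Request:
send_rows(motion=[[0,0,0,0.126,0,0,0.55],[0,0,0,0.126,0,0,0.55],[0,0,0,0.126,0,0,0.55],[0,0,0,0.126,0,0,0.55],[0,-2,-0.3,0,0,0,0.55],[0,-4,-0.67,0,0,0,0.55],[0,-4,-0.67,0,0,0,0.55],[0,-4,-0.67,0,0,0,0.55],[0,-4,-0.67,0,0,0,0.55],[0,-4,-0.67,0,0,0,0.55],[0,-4,-0.67,0,0,0,0.55],[0,-4,-0.67,0,0,0,0.55],[0,-4,-0.67,0,0,0,0.55],[0,-4,-0.67,0,0,0,0.55],[0,-4,-0.67,0,0,0,0.55]])

```text
t: 2.4
tcp_pos: [0.3395, -0.1973, 0.223]
eef_rot: [-0.071, 0.704, -0.071, -0.703]
ft_force: [0.7, -0.4, 0.1]
width: 0.452
```

```bash
cat >> h.py <<'E'
def go(target,yaw_y=None):
    """print shift in tool axes (cm) to target; yaw_y: wanted angle of tool y in world"""
    o=get_obs();q=o['eef_rot'];M=R.from_quat(q[[1,2,3,0]]).as_matrix()
    a=np.arctan2(M[1,1],M[0,1])
    print("t",o['t'],"tcp",o['tcp_pos'].round(4),"tooly ang",a.round(4),"x axis",M[:,0].round(3),"w",round(o['width'],3),"F",o['ft_force'].round(2),"j",o['joint_positions'].round(2))
    if yaw_y is not None: print("turn wx",round(-(yaw_y-a),4))
    print("shift cm (current tool axes)",(M.T@(np.array(target)-o['tcp_pos'])*100).round(3))
    if yaw_y is not None:
        N=R.from_euler('z',yaw_y-a).as_matrix()@M; print("shift cm (after turn)",(N.T@(np.array(target)-o['tcp_pos'])*100).round(3))
E
python3 -c "
from h import *
go((.510,.248,.2),-1.771)"
```

```text
t 2.4 tcp [ 0.3395 -0.1973  0.223 ] tooly ang -1.7714 x axis [ 0.001 -0.    -1.   ] w 0.452 F [ 0.71 -0.45  0.09] j [-0.56  0.07  2.11  0.    0.96  1.21]
turn wx -0.0004
shift cm (current tool axes) [  2.294 -47.031  -7.833]
shift cm (after turn) [  2.294 -47.028  -7.853]
```

Request:
send_rows(motion=[[0,-4,-0.7,0,0,0,0.55],[0,-4,-0.7,0,0,0,0.55],[0,-4,-0.7,0,0,0,0.55],[0,-4,-0.7,0,0,0,0.55],[0,-4,-0.7,0,0,0,0.55],[0,-4,-0.7,0,0,0,0.55],[0,-4,-0.7,0,0,0,0.55],[0,-4,-0.7,0,0,0,0.55],[0,-4,-0.7,0,0,0,0.55],[0,-4,-0.7,0,0,0,0.55],[0,-3,-0.4,0,0,0,0.55],[0,-1,0,0,0,0,0.55],[0,0,0,0,0,0,0.55],[0,0,0,0,0,0,0.55]])

```text
t: 3.8
tcp_pos: [0.4984, 0.2169, 0.2225]
eef_rot: [0.07, -0.703, 0.071, 0.704]
ft_force: [0.6, -0.2, -0.6]
width: 0.448
```

```bash
python3 -c "
from h import *
go((.510,.248,.2),-1.771)
im=get_image('side');cv2.imwrite('pics/side2.png',im[:,:,::-1])
im=get_image('top');cv2.imwrite('pics/top2.png',im[:,:,::-1])
"
```

```text
t 3.8 tcp [0.4984 0.2169 0.2225] tooly ang -1.7709 x axis [-0.001 -0.001 -1.   ] w 0.448 F [ 0.56 -0.25 -0.6 ] j [ 0.39  0.31  1.81 -0.    1.03  2.16]
turn wx 0.0001
shift cm (current tool axes) [ 2.242 -3.277 -0.516]
shift cm (after turn) [ 2.242 -3.277 -0.516]
```

View pics/side2.png

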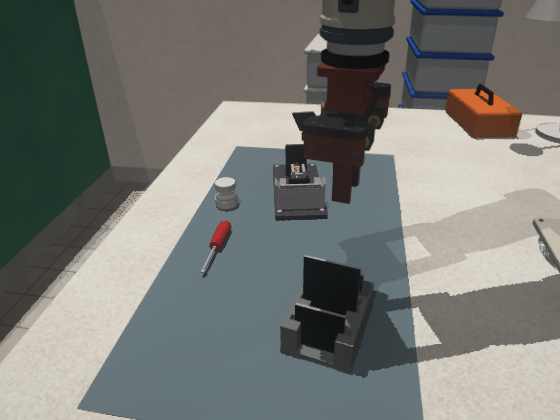

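Request:
send_rows(motion=[[0,-1.6,-0.26,0,0,0,0.55],[0,-1.2,-0.2,0,0,0,0.55],[0,-0.48,-0.06,0,0,0,0.55],[0,0,0,0,0,0,0.55],[2.5,0,0,0,0,0,0.55],[2.5,0,0,0,0,0,0.55],[2.5,0,0,0,0,0,0.55],[0,0,0,0,0,0,0.55],[0,0,0,0,0,0,0.55]])

```text
t: 4.8
tcp_pos: [0.5106, 0.2488, 0.1478]
eef_rot: [0.07, -0.703, 0.071, 0.704]
ft_force: [0.0, -0.1, 0.7]
width: 0.45
```

```bash
python3 -c "
from h import *
go((.510,.248,.095),-1.771)
im=get_image('side');cv2.imwrite('pics/side3.png',cv2.resize(im[180:380,240:440,::-1],None,fx=3,fy=3,interpolation=cv2.INTER_CUBIC))
im=get_image('top');cv2.imwrite('pics/top3.png',cv2.resize(im[180:350,80:300,::-1],None,fx=3,fy=3,interpolation=cv2.INTER_CUBIC))
"
```

```text
t 4.8 tcp [0.5106 0.2488 0.1478] tooly ang -1.771 x axis [-0.001 -0.    -1.   ] w 0.45 F [ 0.01 -0.08  0.69] j [ 0.43  0.44  1.81 -0.    0.89  2.2 ]
turn wx 0.0
shift cm (current tool axes) [5.277 0.091 0.04 ]
shift cm (after turn) [5.277 0.091 0.04 ]
```

View pics/side3.png

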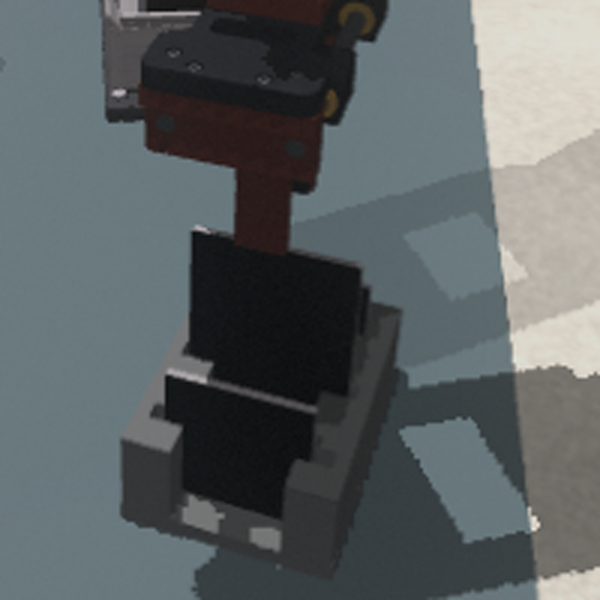

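View pics/top3.png

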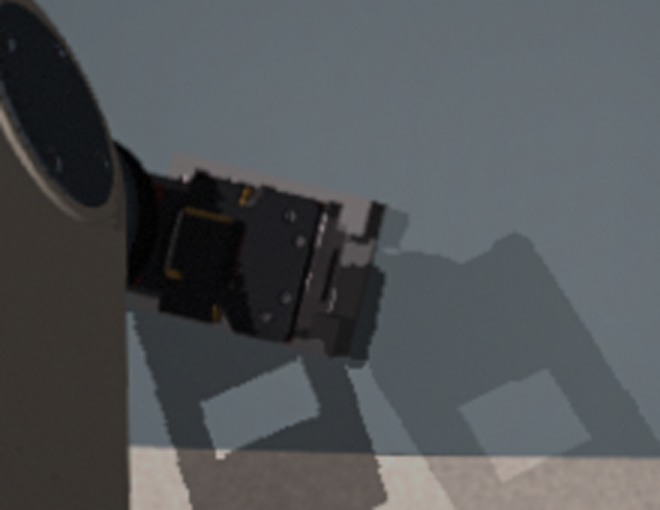

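Request:
send_rows(motion=[[1.8,0.05,0.03,0,0,0,0.55],[1.8,0.04,0,0,0,0,0.55],[1.2,0,0,0,0,0,0.55],[0.5,0,0,0,0,0,0.55],[0,0,0,0,0,0,0.55],[0,0,0,0,0,0,0.65],[0,0,0,0,0,0,0.75],[0,0,0,0,0,0,0.85],[0,0,0,0,0,0,1],[0,0,0,0,0,0,1],[0,0,0,0,0,0,1],[0,0,0,0,0,0,1]], newtons=25)

```text
t: 6.1
tcp_pos: [0.5106, 0.2485, 0.0949]
eef_rot: [-0.071, 0.704, -0.07, -0.703]
ft_force: [-1.0, 2.4, 2.5]
width: 0.064
```

```bash
python3 -c "
from h import *
go((.510,.248,.095),-1.771)
im=get_image('side');cv2.imwrite('pics/side4.png',cv2.resize(im[180:380,240:440,::-1],None,fx=3,fy=3,interpolation=cv2.INTER_CUBIC))
"
```

```text
t 6.1 tcp [0.5106 0.2485 0.0949] tooly ang -1.7712 x axis [ 0.001  0.001 -1.   ] w 0.064 F [-1.02  2.37  2.53] j [0.43 0.52 1.84 0.   0.79 2.2 ]
turn wx -0.0002
shift cm (current tool axes) [-0.006  0.058  0.045]
shift cm (after turn) [-0.006  0.058  0.045]
```

View pics/side4.png

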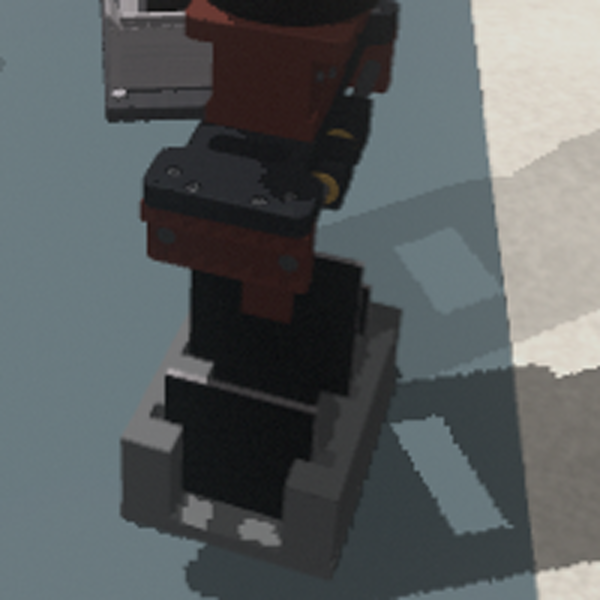

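Request:
send_rows(motion=[[-0.5,0,0,0,0,0,1],[-1,0,0,0,0,0,1],[-1,0,0,0,0,0,1],[-1,0,0,0,0,0,1],[-1.5,0,0,0,0,0,1],[-1.5,0,0,0,0,0,1],[-1.5,0,0,0,0,0,1],[-1.5,0,0,0,0,0,1],[-1.5,0,0,0,0,0,1],[-1.5,0,0,0,0,0,1],[-1,0,0,0,0,0,1],[0,0,0,0,0,0,1],[0,0,0,0,0,0,1]])

```text
t: 7.45
tcp_pos: [0.51, 0.2477, 0.2298]
eef_rot: [0.07, -0.704, 0.071, 0.704]
ft_force: [0.5, -0.1, -1.1]
width: 0.068
```

```bash
python3 -c "
from h import *
go((.596,-.085,.23),-1.371)
im=get_image('side');cv2.imwrite('pics/side5.png',cv2.resize(im[130:380,240:440,::-1],None,fx=3,fy=3,interpolation=cv2.INTER_CUBIC)[:600])
"
```

```text
t 7.45 tcp [0.51   0.2477 0.2298] tooly ang -1.7709 x axis [-0. -0. -1.] w 0.068 F [ 0.46 -0.14 -1.1 ] j [ 0.43  0.33  1.75 -0.    1.06  2.2 ]
turn wx -0.3999
shift cm (current tool axes) [-8.0000e-03  3.0898e+01 -1.5040e+01]
shift cm (after turn) [-6.0000e-03  3.4316e+01 -1.8220e+00]
```

View pics/side5.png

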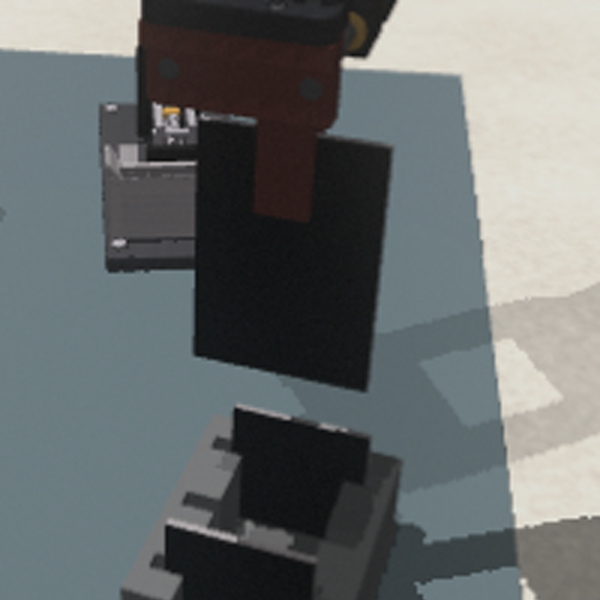

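```bash
python3 -c "
from h import *
z=Z(3,240,130)
p=(.510,.2477,-.200)
for L,u in (((40,3,145),z(194,355)),((-40,3,145),z(367,390)),((-40,3,265),z(392,147))):
    print(proj('side',T(p,L)).round(1), np.round(u,1))
for d in (.000,.005):
  o={'side':[((40,3,145),z(194,355)),((-40,3,145),z(367,390))]}
  print(fit(o,p)[0])
"
```

```text
[[303.9 247.7]] [304.3 248. ]
[[361.5 260.1]] [362.  259.7]
[[369.9 179.5]] [370.3 178.7]
[ 0.50938703  0.24747542 -0.18357696]
[ 0.50938703  0.24747542 -0.18357696]
```

Request:
send_rows(motion=[[0,0,0,-0.1,0,0,1],[0,0,0,-0.1,0,0,1],[0,0,0,-0.1,0,0,1],[0,0,0,-0.1,0,0,1],[0,1.5,-0.1,0,0,0,1],[0,3,-0.16,0,0,0,1],[0,3,-0.16,0,0,0,1],[0,3,-0.16,0,0,0,1],[0,3,-0.16,0,0,0,1],[0,3,-0.16,0,0,0,1],[0,3,-0.16,0,0,0,1],[0,3,-0.16,0,0,0,1],[0,3,-0.16,0,0,0,1],[0,3,-0.16,0,0,0,1],[0,3,-0.16,0,0,0,1],[0,1.8,-0.1,0,0,0,1],[0,1,0,0,0,0,1],[0,0,0,0,0,0,1],[0,0,0,0,0,0,1]])

```text
t: 9.4
tcp_pos: [0.5956, -0.0839, 0.2294]
eef_rot: [-0.07, -0.703, -0.071, 0.704]
ft_force: [-0.6, 0.2, -0.9]
width: 0.067
```

```bash
python3 -c "
from h import *
go((.596,-.085,.23),-1.371)
im=get_image('side');cv2.imwrite('pics/side6f.png',im[:,:,::-1]);cv2.imwrite('pics/side6.png',cv2.resize(im[70:240,220:380,::-1],None,fx=3.5,fy=3.5,interpolation=cv2.INTER_CUBIC)[:600])
im=get_image('top');cv2.imwrite('pics/top6f.png',im[:,:,::-1]);cv2.imwrite('pics/top6.png',cv2.resize(im[150:290,270:450,::-1],None,fx=4,fy=4,interpolation=cv2.INTER_CUBIC))
"
```

```text
t 9.4 tcp [ 0.5956 -0.0839  0.2294] tooly ang -1.3714 x axis [-0.001  0.    -1.   ] w 0.067 F [-0.61  0.23 -0.93] j [-0.16  0.38  1.68  0.    1.08  1.21]
turn wx -0.0004
shift cm (current tool axes) [-0.059  0.115 -0.02 ]
shift cm (after turn) [-0.059  0.115 -0.02 ]
```

View pics/side6.png

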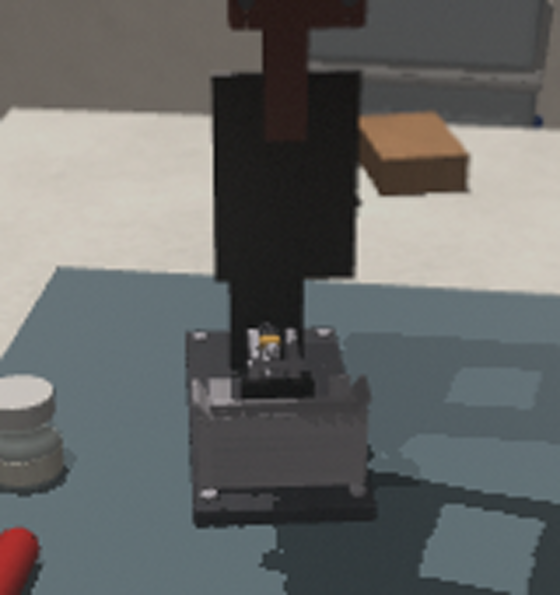

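View pics/top6.png

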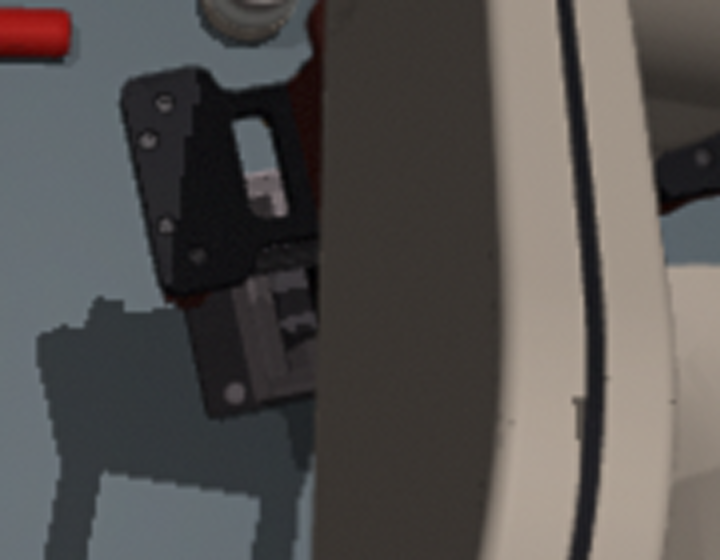

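```bash
cat > ov.py <<'E'
from h import *
def ov(n,src,p,x,y,w,h,s,out):
    im=cv2.imread(src);c=cv2.resize(im[y:y+h,x:x+w],(0,0),fx=s,fy=s,interpolation=cv2.INTER_CUBIC);c=cv2.convertScaleAbs(c,alpha=1.6,beta=10)
    base=[(55,40,12),(-55,40,12),(-55,-205,12),(55,-205,12),(55,40,12)]
    low=[(55,40,0),(-55,40,0)]
    tab=[(25,-138,96),(-25,-138,96),(-25,-130,96),(25,-130,96),(25,-138,96)]
    post=[(30,-5.5,62),(43,-5.5,62),(-30,-5.5,62),(-43,-5.5,62)]
    sl=[(43,5.5,62),(-43,5.5,62)]
    pad=[(23,-28.5,60),(-23,-28.5,60)]
    for L,col in((base,(0,255,0)),(low,(0,255,0)),(tab,(0,255,255)),(post[:2],(0,0,255)),(post[2:],(0,0,255)),(sl,(255,0,255)),(pad,(255,255,0))):
        q=((proj(n,T(p,L))-[x,y]+.5)*s-.5).round().astype(int)
        cv2.polylines(c,[q.reshape(-1,1,2)],False,col,1)
    cv2.imwrite(out,c)
p=(.596,-.0850,.2005)
ov('top','pics/top0.png',p,308,178,132,80,6,'pics/ov_t.png')
ov('side','pics/side0.png',p,268,140,64,80,7,'pics/ov_s.png')
E
python3 ov.py
```

```text
(no output)
```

View pics/ov_t.png

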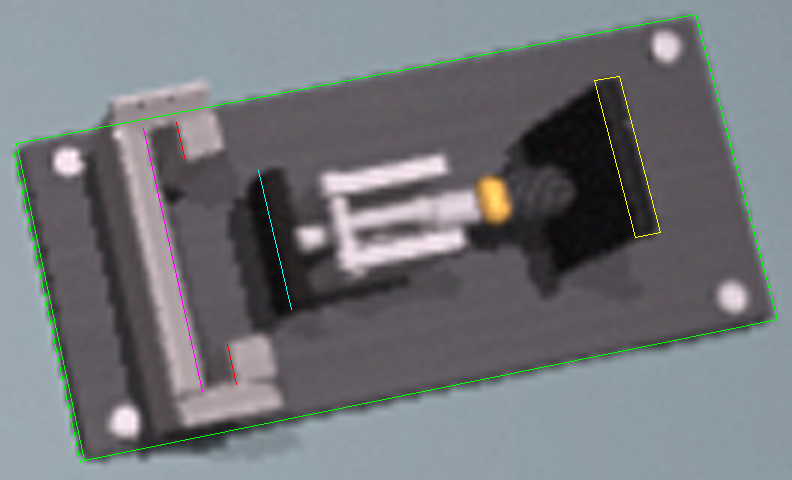

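View pics/ov_s.png

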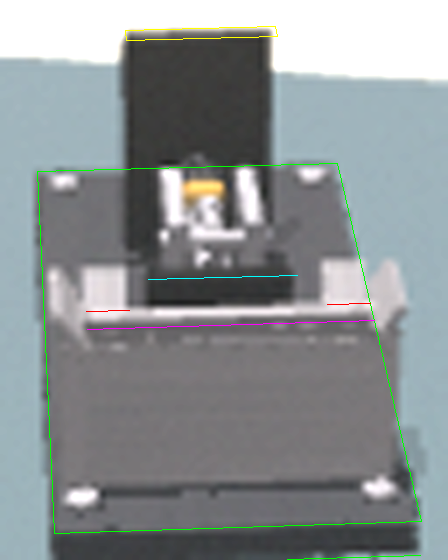

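Request:
send_rows(motion=[[1.5,0.08,0,0,0,0,1],[1.5,0.03,-0.02,0,0,0,1],[1.5,0,0,0,0,0,1],[1.2,0,0,0,0,0,1],[0.5,0,0,0,0,0,1],[0,0,0,0,0,0,1],[0,0,0,0,0,0,1]])

```text
t: 10.2
tcp_pos: [0.5967, -0.0856, 0.1678]
eef_rot: [0.071, 0.704, 0.07, -0.703]
ft_force: [-0.1, -0.2, -1.7]
width: 0.064
```

```bash
python3 -c "
from h import *
go((.596,-.085,.097),-1.371)
im=get_image('side');cv2.imwrite('pics/side7f.png',im[:,:,::-1]);cv2.imwrite('pics/side7.png',cv2.resize(im[130:230,260:340,::-1],None,fx=6,fy=6,interpolation=cv2.INTER_CUBIC)[:600])
"
```

```text
t 10.2 tcp [ 0.5967 -0.0856  0.1678] tooly ang -1.371 x axis [ 0. -0. -1.] w 0.064 F [-0.14 -0.22 -1.69] j [-0.16  0.46  1.72  0.    0.96  1.21]
turn wx -0.0
shift cm (current tool axes) [ 7.082 -0.071  0.061]
shift cm (after turn) [ 7.082 -0.071  0.061]
```

View pics/side7.png

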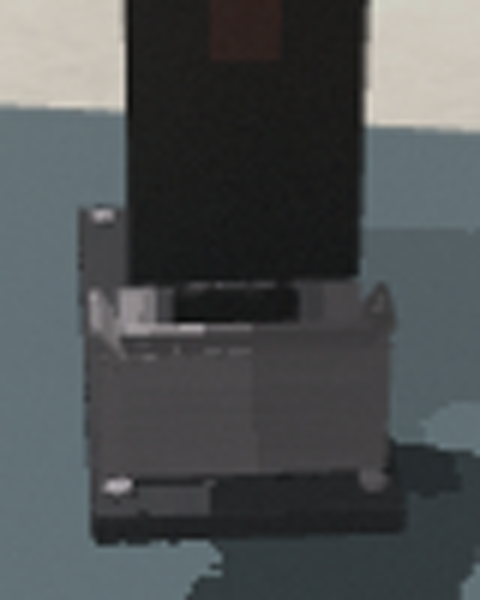

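Request:
send_rows(motion=[[0.6,-0.02,0.03,0,0,0,1],[0.6,0,0,0,0,0,1],[0.6,0,0,0,0,0,1],[0.6,0,0,0,0,0,1],[0.6,0,0,0,0,0,1],[0,0,0,0,0,0,1],[0,0,0,0,0,0,1]])

```text
t: 10.95
tcp_pos: [0.596, -0.0854, 0.1374]
eef_rot: [-0.07, -0.703, -0.071, 0.704]
ft_force: [-0.3, 0.3, -0.8]
width: 0.069
```

```bash
python3 -c "
from h import *
go((.596,-.085,.097),-1.371)
im=get_image('side');cv2.imwrite('pics/side8.png',cv2.resize(im[130:230,260:340,::-1],None,fx=6,fy=6,interpolation=cv2.INTER_CUBIC)[:600])
"
```

```text
t 10.95 tcp [ 0.596  -0.0854  0.1374] tooly ang -1.371 x axis [-0.  0. -1.] w 0.069 F [-0.27  0.3  -0.82] j [-0.16  0.5   1.74  0.    0.91  1.21]
turn wx 0.0
shift cm (current tool axes) [ 4.041 -0.037 -0.009]
shift cm (after turn) [ 4.041 -0.037 -0.009]
```

View pics/side8.png

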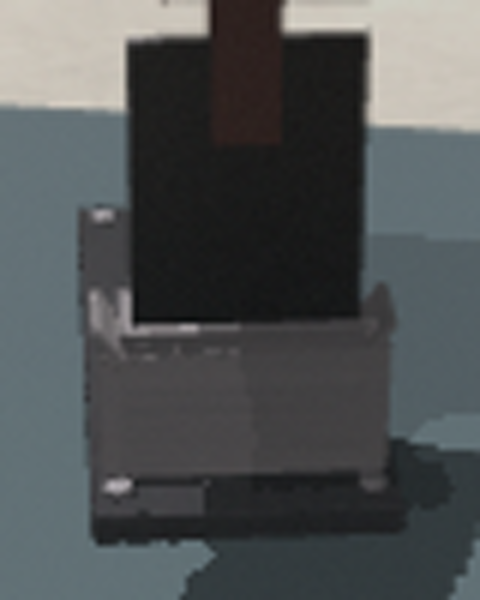

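Request:
send_rows(motion=[[0.6,0,0,0,0,0,1],[0.6,0,0,0,0,0,1],[0.6,0,0,0,0,0,1],[0.6,0,0,0,0,0,1],[0.6,0,0,0,0,0,1],[0.4,0,0,0,0,0,1],[0.3,0,0,0,0,0,1],[0,0,0,0,0,0,1],[0,0,0,0,0,0,1]])

```text
t: 11.9
tcp_pos: [0.5962, -0.0854, 0.1007]
eef_rot: [0.071, 0.704, 0.071, -0.704]
ft_force: [0.1, 0.4, -1.0]
width: 0.07
```

Request:
send_rows(motion=[[0.2,0,0,0,0,0,1],[0.1,0,0,0,0,0,1],[0.1,0,0,0,0,0,1],[0,0,0,0,0,0,1],[0,0,0,0,0,0,1]])

```text
t: 12.4
tcp_pos: [0.5962, -0.0854, 0.097]
eef_rot: [0.071, 0.704, 0.07, -0.703]
ft_force: [-0.7, -0.5, 2.4]
width: 0.066
```

Request:
send_rows(motion=[[0,0,0,0,0,0,0.9],[0,0,0,0,0,0,0.8],[0,0,0,0,0,0,0.65],[0,0,0,0,0,0,0.55],[0,0,0,0,0,0,0.55],[0,0,0,0,0,0,0.55],[0,0,0,0,0,0,0.55]])

```text
t: 13.1
tcp_pos: [0.5961, -0.0854, 0.0967]
eef_rot: [-0.071, -0.704, -0.071, 0.704]
ft_force: [-0.4, 0.1, -0.5]
width: 0.453
```

```bash
python3 -c "
from h import *
go((.596,-.085,.097),-1.371)
im=get_image('side');cv2.imwrite('pics/side9.png',cv2.resize(im[130:230,260:340,::-1],None,fx=6,fy=6,interpolation=cv2.INTER_CUBIC)[:600])
"
```

```text
t 13.1 tcp [ 0.5961 -0.0854  0.0967] tooly ang -1.371 x axis [-0.  0. -1.] w 0.453 F [-0.38  0.06 -0.51] j [-0.16  0.56  1.76  0.    0.83  1.21]
turn wx 0.0
shift cm (current tool axes) [-0.034 -0.039 -0.001]
shift cm (after turn) [-0.034 -0.039 -0.001]
```

View pics/side9.png

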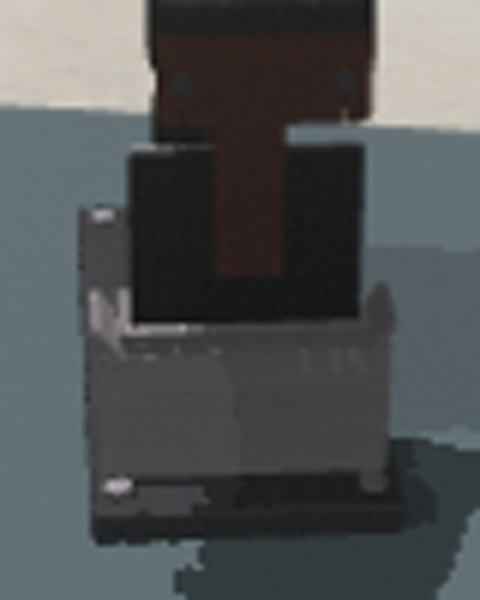

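Request:
send_rows(motion=[[-0.5,0,0,0,0,0,0.55],[-1.5,0,0,0,0,0,0.55],[-2,0,0,0,0,0,0.55],[-2,0,0,0,0,0,0.55],[-2,0,0,0,0,0,0.55],[-1,0,0,0,0,0,0.55],[0,0,0,0,0,0,0.55],[0,1.5,0,0,0,0,0.55],[0,3,0,0,0,0,0.55],[0,3,0,0,0,0,1],[0,3,0,0,0,0,1],[0,3,0,0,0,0,1],[0,3,0,0,0,0,1],[0,1,0,0,0,0,1],[0,0,0,0,0,0,1],[0,0,0,0,0,0,1]])

```text
t: 14.75
tcp_pos: [0.6301, -0.2564, 0.1857]
eef_rot: [-0.07, -0.703, -0.071, 0.704]
ft_force: [-0.2, -0.5, 0.1]
width: 0.009
```

```bash
python3 -c "
from h import *
go((.6308,-.2565,.058),-1.371)
im=get_image('side');cv2.imwrite('pics/side10.png',cv2.resize(im[80:230,240:360,::-1],None,fx=4,fy=4,interpolation=cv2.INTER_CUBIC)[:600])
im=get_image('top');cv2.imwrite('pics/top10.png',cv2.resize(im[150:290,270:470,::-1],None,fx=4,fy=4,interpolation=cv2.INTER_CUBIC))
"
```

```text
t 14.75 tcp [ 0.6301 -0.2564  0.1857] tooly ang -1.3713 x axis [-0.002  0.001 -1.   ] w 0.009 F [-0.21 -0.5   0.06] j [-0.4   0.54  1.52  0.    1.08  0.97]
turn wx -0.0003
shift cm (current tool axes) [12.772  0.038 -0.087]
shift cm (after turn) [12.772  0.038 -0.087]
```

View pics/side10.png

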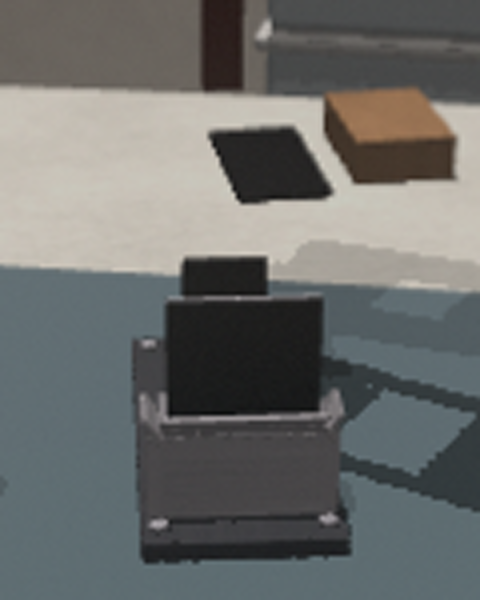

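View pics/top10.png

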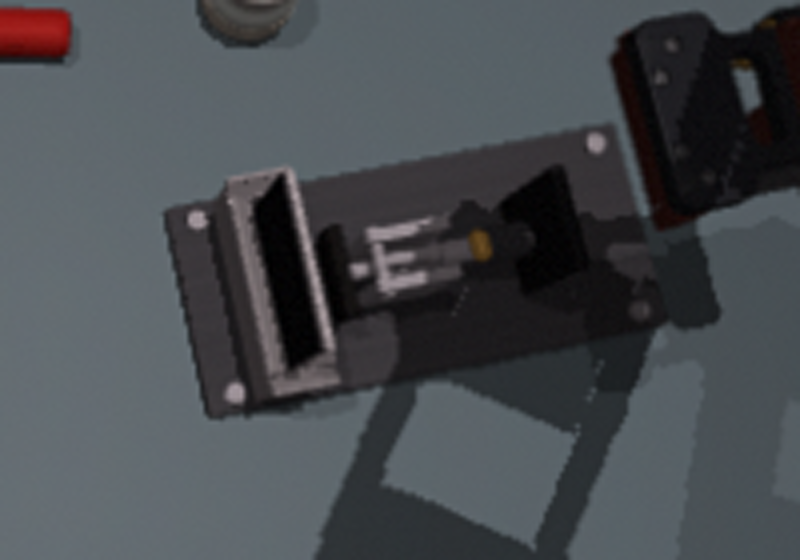

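```bash
python3 -c "
from h import *
z=Z(4,240,80)
for L,u in (((40,3,132),z(167,300)),((-40,3,132),z(323,298))):
    print(proj('side',T((.596,-.085,.2),L)).round(1), np.round(u,1))
print(proj('side',T((.596,-.085,.2),(40,3,136))))
"
```

```text
[[280.9 155.6]] [281.4 154.6]
[[320.4 154.5]] [320.4 154.1]
[[280.91163692 153.77061263]]
```

Request:
send_rows(motion=[[1.5,0.03,-0.05,0,0,0,1],[2.5,0,0,0,0,0,1],[2.5,0,0,0,0,0,1],[2.5,0,0,0,0,0,1],[2,0,0,0,0,0,1],[1.3,0,0,0,0,0,1],[0.4,0,0,0,0,0,1],[0,0,0,0,0,0,1],[0,0,0,0,0,0,1]])

```text
t: 15.75
tcp_pos: [0.6321, -0.2572, 0.0606]
eef_rot: [0.071, 0.704, 0.07, -0.703]
ft_force: [0.8, 0.0, 0.3]
width: 0.006
```

```bash
cat >> h.py <<'E'
def loc():
    o=get_obs();d=o['tcp_pos'][:2]-[.596,-.085];c,s=np.cos(.2),np.sin(.2);f=o['ft_force']
    print("t",round(o['t'],2),"local mm",(1000*np.array([c*d[0]+s*d[1],-s*d[0]+c*d[1],o['tcp_pos'][2]])).round(1),"F local",np.round([c*f[0]+s*f[1],-s*f[0]+c*f[1],f[2]],2),"w",round(o['width'],3))
E
python3 -c "
from h import *
loc()
im=get_image('top');cv2.imwrite('pics/top11.png',cv2.resize(im[150:290,270:470,::-1],None,fx=4,fy=4,interpolation=cv2.INTER_CUBIC))
"
```

```text
t 15.75 local mm [   1.1 -176.    60.6] F local [ 0.77 -0.14  0.33] w 0.006
```

View pics/top11.png

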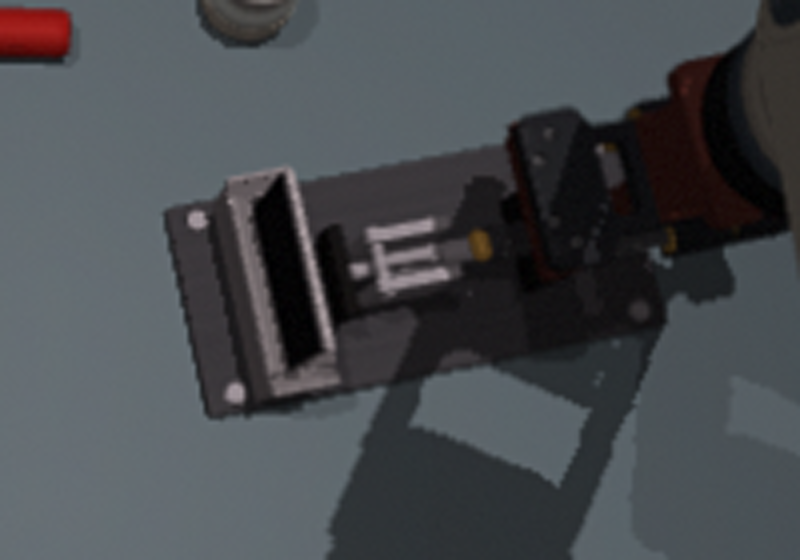

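Request:
send_rows(motion=[[0,-0.6,0,0,0,0,1],[0,-0.6,0,0,0,0,1],[0,-0.6,0,0,0,0,1],[0,-0.4,0,0,0,0,1],[0,-0.4,0,0,0,0,1],[0,0,0,0,0,0,1],[0,0,0,0,0,0,1]])

```text
t: 16.5
tcp_pos: [0.6262, -0.2315, 0.0597]
eef_rot: [0.071, 0.704, 0.071, -0.704]
ft_force: [0.2, 0.1, -0.3]
width: 0.008
```

```bash
python3 -c "
from h import *
loc()"
```

```text
t 16.5 local mm [   0.5 -149.6   59.7] F local [ 0.18  0.06 -0.33] w 0.008
```

Request:
send_rows(motion=[[0,-0.2,0,0,0,0,1],[0,-0.2,0,0,0,0,1],[0,-0.2,0,0,0,0,1],[0,0,0,0,0,0,1]])

```text
t: 16.9
tcp_pos: [0.6251, -0.2259, 0.0597]
eef_rot: [0.071, 0.704, 0.07, -0.703]
ft_force: [0.6, -4.7, -1.1]
width: 0.001
```

```bash
python3 -c "
from h import *
loc()"
```

```text
t 16.9 local mm [   0.5 -143.9   59.7] F local [-0.34 -4.71 -1.13] w 0.001
```

Request:
send_rows(motion=[[0,-0.4,0,0,0,0,1],[0,-0.4,0,0,0,0,1],[0,-0.4,0,0,0,0,1],[0,0,0,0,0,0,1]])

```text
t: 17.3
tcp_pos: [0.6226, -0.2137, 0.0598]
eef_rot: [0.071, 0.704, 0.071, -0.704]
ft_force: [0.3, -6.3, -1.6]
width: 0.004
```

```bash
python3 -c "
from h import *
loc()"
```

```text
t 17.3 local mm [   0.5 -131.4   59.8] F local [-0.94 -6.23 -1.6 ] w 0.004
```

Request:
send_rows(motion=[[0,-0.2,0,0,0,0,1],[0,0,0,0,0,0,1]])

```text
t: 17.5
tcp_pos: [0.6223, -0.2121, 0.0597]
eef_rot: [0.071, 0.704, 0.07, -0.703]
ft_force: [0.5, -5.4, -0.3]
width: 0.008
```

```bash
python3 -c "
from h import *
loc()"
```

```text
t 17.5 local mm [   0.5 -129.8   59.7] F local [-0.57 -5.41 -0.3 ] w 0.008
```

Request:
send_rows(motion=[[0,-0.2,0,0,0,0,1],[0,0,0,0,0,0,1]])

```text
t: 17.7
tcp_pos: [0.6222, -0.2114, 0.0598]
eef_rot: [0.072, 0.704, 0.07, -0.703]
ft_force: [1.8, -10.6, -2.1]
width: 0.004
```

```bash
python3 -c "
from h import *
loc()"
```

```text
t 17.7 local mm [   0.6 -129.1   59.8] F local [ -0.31 -10.78  -2.15] w 0.004
```

Request:
send_rows(motion=[[0,-0.2,0,0,0,0,1],[0,0,0,0,0,0,1]])

```text
t: 17.9
tcp_pos: [0.6219, -0.2099, 0.0598]
eef_rot: [0.072, 0.704, 0.07, -0.703]
ft_force: [2.0, -11.0, -2.3]
width: 0.009
```

```bash
python3 -c "
from h import *
loc()"
```

```text
t 17.9 local mm [   0.6 -127.6   59.8] F local [ -0.25 -11.12  -2.34] w 0.009
```

Request:
send_rows(motion=[[0,-0.2,0,0,0,0,1],[0,-0.2,0,0,0,0,1],[0,-0.2,0,0,0,0,1],[0,0,0,0,0,0,1]])

```text
t: 18.3
tcp_pos: [0.6204, -0.2027, 0.0597]
eef_rot: [0.071, 0.704, 0.07, -0.703]
ft_force: [1.0, -6.2, -1.3]
width: 0.009
```

```bash
python3 -c "
from h import *
loc()"
```

```text
t 18.3 local mm [   0.5 -120.2   59.7] F local [-0.27 -6.29 -1.33] w 0.009
```

Request:
send_rows(motion=[[0,-0.2,0,0,0,0,1],[0,-0.2,0,0,0,0,1],[0,0,0,0,0,0,1]])

```text
t: 18.6
tcp_pos: [0.6196, -0.1989, 0.0598]
eef_rot: [0.071, 0.704, 0.07, -0.703]
ft_force: [0.7, -7.0, -1.2]
width: 0.007
```

```bash
python3 -c "
from h import *
loc()"
```

```text
t 18.6 local mm [   0.5 -116.4   59.8] F local [-0.75 -7.02 -1.19] w 0.007
```

Request:
send_rows(motion=[[0,-0.2,0,0,0,0,1],[0,-0.15,0,0,0,0,1],[0,0,0,0,0,0,1],[0,0,0,0,0,0,1]])

```text
t: 19.0
tcp_pos: [0.6191, -0.1963, 0.0598]
eef_rot: [0.071, 0.704, 0.07, -0.703]
ft_force: [1.8, -11.7, -2.2]
width: 0.01
```

```bash
python3 -c "
from h import *
loc()
im=get_image('side');cv2.imwrite('pics/side12.png',cv2.resize(im[80:230,240:360,::-1],None,fx=4,fy=4,interpolation=cv2.INTER_CUBIC)[:600])
loc()
im=get_image('top');cv2.imwrite('pics/top12.png',cv2.resize(im[150:290,270:470,::-1],None,fx=4,fy=4,interpolation=cv2.INTER_CUBIC))
loc()
"
```

```text
t 19.0 local mm [   0.6 -113.7   59.8] F local [ -0.61 -11.85  -2.21] w 0.01
t 19.05 local mm [   0.6 -113.7   59.8] F local [ -1.46 -11.06  -2.27] w 0.008
t 19.1 local mm [   0.6 -113.7   59.8] F local [ -0.68 -11.46  -1.87] w 0.004
```

View pics/side12.png

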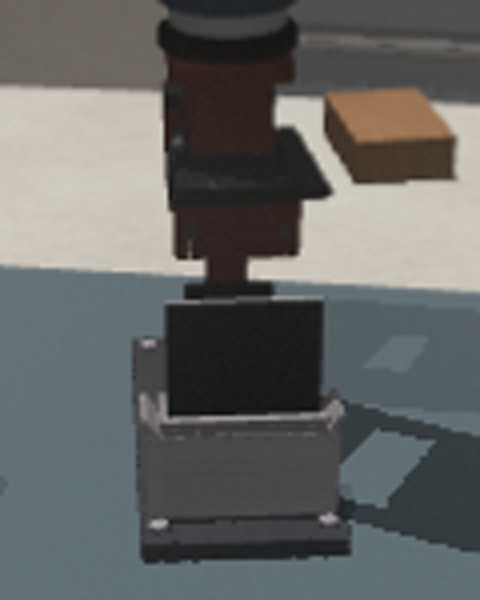

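View pics/top12.png

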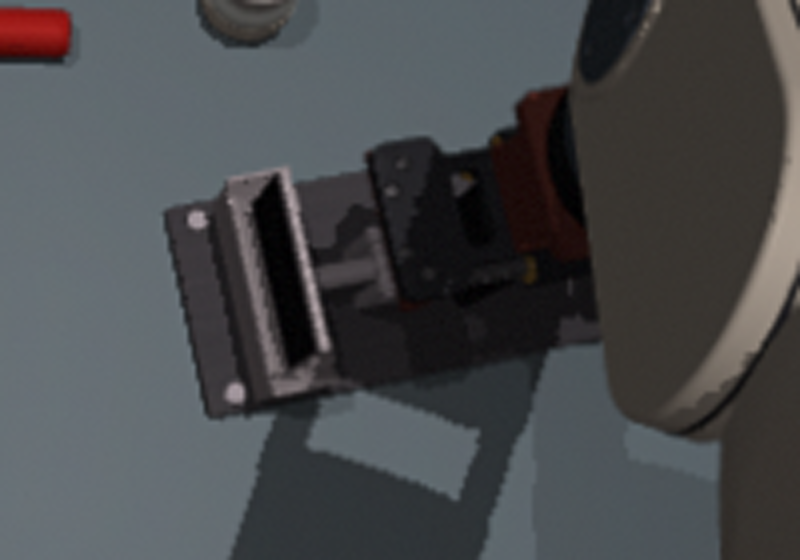

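Request:
send_rows(motion=[[0,0,0,0,0,0,1],[0,0,0,0,0,0,1],[0,0,0,0,0,0,1]])

```text
t: 19.4
tcp_pos: [0.6192, -0.1964, 0.0598]
eef_rot: [0.071, 0.704, 0.07, -0.703]
ft_force: [1.1, -12.5, -2.3]
width: 0.007
```

```bash
python3 -c "
from h import *
loc(); print(get_obs()['joint_velocities'].round(4))
print(close_job()); loc()"
```

```text
t 19.4 local mm [   0.6 -113.8   59.8] F local [ -1.38 -12.46  -2.26] w 0.007
[-0.0002  0.0004  0.0001 -0.001  -0.0001  0.0003]
the job is handed in; nothing more can be done
None
the job is handed in; nothing more can be done
```

I lifted the tall screen straight up out of the rack's middle slot, stood it in the clamp slot and let go. I then pushed the tab past its click and handed the job in at 19.4 s, still holding it. The hand-in gives no verdict, so what follows rests on my own checks.

- **Screen:** it went into the slot with no side force, and the wrist force rose by about 3 N when it touched the floor. After I let go, its top corners in the side picture were within about 1 pixel of where a seated screen should be. They did not move visibly when the pad pressed.
- **Tab:** the push force rose to about 11 N at the pawl, dropped to about 6 N after the click, and ended at 11 to 12.5 N and still. That fits the pad pressing the screen at about 34 mm of travel. I worked out that travel from the arm's position and the forces, as I could not see the plunger directly.
- **Other objects:** I kept clear of the two small modules, the screwdriver and the jar. They looked unmoved wherever a picture showed them, but I took no final measurement of them.
- **Disagreement:** the two cameras put the clamp about 2 mm apart. I used a value in between, and it fitted.

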